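Put the stitching gear away in its holders

TASK

Put the stitching gear that lies about the bench back where each kind belongs: the two awls side by side in the awl cradle, one to a lane, handle at the low divider and blade down in its slot of the comb; each spool of thread upright in a well of its own in the thread stand; and the sharpening stone flat on the floor of its holder, between the cleats. Let go of everything and leave it at rest.

Things in the scene. Friction and masses are not known exactly. Their poses are not given: they have to be found in the camera images.
- stitch_awl_grip (a point): Stitching awl lying loose, 172 mm, 60 g: dark-brown round handle (98 mm, up to 30 mm thick), ferrule, thin blade about 60 mm. Point: middle of the handle on its axis, near the balance, 15.5 mm up; grasp here across the handle (along own x). Own y runs to the butt (51 mm off), the blade points to -y (tip 121 mm off).
- peg_awl_grip (a point): Peg awl lying loose, 165 mm, 80 g: light-brown round handle (90 mm, up to 29 mm thick), ferrule, thin blade about 60 mm. Point: middle of the handle on its axis, near the balance, 15 mm up; grasp here across the handle (along own x). Own y runs to the butt (47 mm off), the blade points to -y (tip 117 mm off).
- stone_center (a point): Sharpening stone, a two-layer (grey on red-brown) block 50 mm (own x) by 150 mm (own y) by 25 mm high, 0.36 kg, lying flat and loose. Point: its centre, 12.5 mm above its underside.
- spool_a_center (a point): Larger wooden spool of undyed thread, 45 mm in diameter, 55 mm high, standing upright and loose, 60 g. Point: its centre, 27.5 mm above its underside; own z is up.
- spool_b_center (a point): Smaller wooden spool of brown thread, 40 mm in diameter, 50 mm high, standing upright and loose, 60 g. Point: its centre, 25 mm above its underside; own z is up.
- awl_cradle: Fixed wooden tray 204 (x) x 112 mm (y); origin under its centre. Floor 8 mm up; lanes along x at y = +-28 mm, either awl in either: middle of handle at x = -35 mm, butt to -x (robot side), blade to +x in a 20 mm wide comb slot (comb x 50 to 62 mm, top 28 mm up). End walls: inner faces x = +-96, tops to 30. Side walls and low divider are cut away from x = -64 to 42 for fingers; lane play 6 mm.
- stone_holder: Fixed wooden holder 194 mm (own x) by 90 mm (own y); origin under its centre. Floor 10 mm above the bench; dark cleats (tops 22 mm up) enclose a recess 166 mm along x by 66 mm along y round the origin. The stone lies in it lengthwise along x, either way round. The side cleats leave the middle 86 mm of both sides open for fingers.
- thread_stand: Fixed wooden block 166 mm (own x) by 84 mm (own y) by 22 mm high; origin under its centre. Two round wells, 60 mm in diameter and 14 mm deep (floor 8 mm above the bench), are centred at x = +40 and -40 mm, y = 0. Each takes one spool, either one, standing upright.

How it is judged:
At the end, for the whole second after the job is handed in: Awls: one per lane, handle point within 10 mm across, 18 along, 6 in height, aligned 0.15, level 0.06 rad. Stone: within 11 mm, 4 in height, level 0.06 rad, aligned 0.15 rad. Spools: one per well, 12 mm, 4 in height, upright 0.08 rad. All at rest (0.02 m/s, 0.3 rad/s) (x of stitch_awl_grip in the frame of awl_cradle between -0.053 and -0.017 m and z of stitch_awl_grip in the frame of awl_cradle between 0.0175 and 0.0295 m and (y of stitch_awl_grip in the frame of awl_cradle between 0.018 and 0.038 m or y of stitch_awl_grip in the frame of awl_cradle between -0.038 and -0.018 m) and angle between the y axis of each of stitch_awl_grip, peg_awl_grip and the x axis of awl_cradle, either way round below 0.15 rad and angle between stitch_awl_grip's own y axis and vertical between 1.5108 and 1.6308 rad and linear speed of each of stitch_awl, peg_awl, oil_stone, spool_a, spool_b below 0.02 m/s and angular speed of each of stitch_awl, peg_awl, oil_stone, spool_a, spool_b below 0.3 rad/s and x of peg_awl_grip in the frame of awl_cradle between -0.053 and -0.017 m and z of peg_awl_grip in the frame of awl_cradle between 0.017 and 0.029 m and (y of peg_awl_grip in the frame of awl_cradle between 0.018 and 0.038 m or y of peg_awl_grip in the frame of awl_cradle between -0.038 and -0.018 m) and angle between peg_awl_grip's own y axis and vertical between 1.5108 and 1.6308 rad and x of stone_center in the frame of stone_holder between -0.011 and 0.011 m and y of stone_center in the frame of stone_holder between -0.011 and 0.011 m and z of stone_center in the frame of stone_holder between 0.0185 and 0.0265 m and angle between stone_center's own z axis and vertical below 0.06 rad and angle between the y axis of stone_center and the x axis of stone_holder, either way round below 0.15 rad and (x of spool_a_center in the frame of thread_stand between 0.028 and 0.052 m or x of spool_a_center in the frame of thread_stand between -0.052 and -0.028 m) and y of spool_a_center in the frame of thread_stand between -0.012 and 0.012 m and z of spool_a_center in the frame of thread_stand between 0.0315 and 0.0395 m and angle between each of spool_a_center, spool_b_center's own z axis and vertical below 0.08 rad and (x of spool_b_center in the frame of thread_stand between 0.028 and 0.052 m or x of spool_b_center in the frame of thread_stand between -0.052 and -0.028 m) and y of spool_b_center in the frame of thread_stand between -0.012 and 0.012 m and z of spool_b_center in the frame of thread_stand between 0.029 and 0.037 m); the robot touches nothing.
It also fails if it takes over 125 s, if anything falls off the work surface, if the arm or the gripper's body presses on something with over 40 N, if the wrist force passes 120 N, or if a joint passes its speed limit or range.

ROBOT

A 6-joint arm with a two-finger parallel gripper is mounted at the origin on a cart in front of the work surface, level with it; the furniture and walls round the work are solid. World frame = base frame: x ahead of the robot, y to its left, z up, the work surface at z = 0. Lengths are in m, angles in rad, forces in N, time in s.
With the tool pointing down it reaches from about 0.4 to 0.825 m from the base axis. Payload 7 kg.
Tool frame: the origin (TCP) lies midway between the tips of the shut fingers; the grasp point (between the pads) lies 19 mm behind it; z points along the fingers, y is the line along which they close (so a half turn about z gives the same grasp; the last joint's range is limited). The gripper opens to 88 mm and grips with 3 to 60 N. Pads are 19 mm wide; open, the fingers measure 130 mm over their backs; the gripper's body (78 mm by 193 mm) begins 47 mm behind the grasp point.
Start: joints at [-0.829, 0.359, 0.012, 0, -1.224, -0.288], TCP at [0.296, -0.607, 0.227] pointing down, gripper open.
Joint ranges: [-3.07, 3.07], [-1.43, 2.12], [-1.02, 1.25], [-3.03, 1.67], [-3.05, -0], [-3.03, 3.03]. Speed limits (rad/s): [2.39, 2.39, 3.01, 3.14, 3.14, 3.14].

INTERFACE

Orientations are given as [roll, pitch, yaw] about the fixed x, y, z axes, in that order (R = Rz(yaw) Ry(pitch) Rx(roll)).
In Python, from station import telemetry, eyes, ticket, recognise, trace gives the robot as it stands. The module is installed in compiled form; this text tells all that it offers.
- The arm moves only by the tool servo_tool, never from a script. Its argument "series" is a list that holds one entry, the list of rows, each a list of 4 numbers: the shift along the tool's x, y, z in mm, then the turn about the tool's z in rad. In form: [[[x, y, z, roll], ...]]. A call has exactly 10 rows; each row shifts and turns the commanded pose from where the row before left it, along the tool's axes as they then stand; what a row does not reach is not made up. A row lasts 1/12 s, in which the tool goes at most 41.7 mm and 7.16 degrees, less where a joint would pass 70% of its speed; a pose out of reach is approached as far as the arm can. A call is refused whole if a number of a shift passes 41.7 or a number of a turn 0.125, either way. A call with a gripper value outside its range is refused whole. "claw" is the gripper's target within -1 to 1 (shut at 1, half-way at 0, fully open at -1), set as the call begins (left out, the last holds). The fingers move at their own pace and stop on an object; "grip_force" is the grip in N (left out, the last holds). Time passes only in rows, so rows that do not move let the fingers close, or fill a call up. It gives the time, the measured TCP pose, the force, the opening and the grip force at its end, in the units of the state.
- telemetry.get_state(): the state, without advancing time (a new reading comes with each control period).
- eyes.grab_frame(name): name is "side" or "top" or "wrist"; returns the picture (384x512x3 uint8, red, green, blue); there is no depth.
- eyes.calibration(name): a dict with "mtx" (3x3 intrinsics, pixels), "rvec" (rotation vector, rad) and "tvec" (3), from world to camera coordinates, as OpenCV has them. Camera axes: x right, y down, z forward; pixel columns grow to the right and rows downward; lengths in m; the calibration is good to about 2 mm. A picture is of the moment at which its call begins: read the wrist's pose just before it. calibration takes no time and is no camera call; for the wrist camera it gives the pose at the moment of the call.
- ticket.job_done(): hands the job in; it is judged then, once.
Trained networks look in the newest picture that a camera, given by its name, has taken for a name from the list of things; names that differ only in an ending like _2 or _b are one class to them, and where a whole thing is asked for, a point or a joint stands for the part that bears it (a point fixed in the world has none). Each returns a list of dicts, best first, with "conf" (0 to 1); they miss things now and then, are a little off and sometimes report something else, mostly with a low value. They report only what shows in the picture. A call takes as long as a camera call.
- recognise(camera, name): "position" ([x, y, z] in m, in world coordinates, good to about 4 mm: the middle of the surface that is visible of it).
- trace(camera, name): "mask" (384x512 bool, what is visible of it).
The state is a dict: "t": time; "q": joint angles; "qd": joint speeds; "joint_efforts": joint torques, N m; "eef_pos": TCP position; "ee_rot": TCP orientation; "force": force on the tool from outside, world axes, zero at the start; "moment": the same for the moment, N m; "width": finger opening in m; "gripper_force": force on a finger pad.
Only numpy, scipy, OpenCV 4.12 (cv2) and the standard library are available. Lean on these libraries where they do the work, as an engineer would, in place of code of your own. Each camera call takes 0.05 s, during which the arm holds its last target. There are 200 camera calls.

## Working session

There is one attempt and no reset: what is moved stays moved. The work goes in short steps, Python scripts to look and compute and a tool call to move; the robot and the scene stay as the last step left them, time stands still between calls to the robot, and variables do not carry over. Pictures are saved under pics/ and viewed, at most 14 in all, crops included, and the job is handed in when it is done.

Besides the shell and the picture viewer there is one more tool, called after "Request:" in YAML: its name, and indented under it one key for each argument. servo_tool: Moves the arm, as the interface text tells. Its arguments: {"type":"object","properties":{"series":{"type":"array"},"claw":{"type":"number"},"grip_force":{"type":"number"}},"required":["series"]}

```bash
mkdir -p pics; cat > h.py <<'E'
import numpy as np, cv2
from station import telemetry, eyes, ticket, recognise, trace
def cal(n):
    c=eyes.calibration(n); R,_=cv2.Rodrigues(np.array(c['rvec'],float)); return np.array(c['mtx']),R,np.array(c['tvec'],float).ravel()
def ray(n,uv,z,c=None):
    K,R,t=c or cal(n); uv=np.atleast_2d(uv).astype(float)
    d=np.c_[uv,np.ones(len(uv))]@np.linalg.inv(K).T@R; o=-R.T@t
    return o+d*((z-o[2])/d[:,2])[:,None]
def save(n,f):
    im=eyes.grab_frame(n); cv2.imwrite('pics/'+f,im[:,:,::-1]); return im
E
python3 - <<'E'
from h import *
for n in ('top','side'):
    save(n,n+'0.png')
    K,R,t=cal(n); print(n,(-R.T@t).round(3),R[2].round(2))
    if n=='top' or 1:
        for k in ['stitch_awl_grip','peg_awl_grip','stone_center','spool_a_center','spool_b_center','awl_cradle','stone_holder','thread_stand']:
            print(k,[(np.round(r['position'],3).tolist(),round(r['conf'],2)) for r in recognise(n,k)[:3]])
            m=trace(n,k)
            for r in m[:2]:
                ys,xs=np.nonzero(r['mask']); 
                if len(xs)>5: print('   mask',round(r['conf'],2),len(xs),cv2.minAreaRect(np.c_[xs,ys].astype(np.float32)))
s=telemetry.get_state(); print(s['t'],s['eef_pos'],s['ee_rot'])
E
```

```text
top [ 0.38  -0.081  0.944] [ 0.15  0.02 -0.99]
stitch_awl_grip [([0.43, -0.164, 0.019], 0.73)]
   mask 0.95 369 ((306.5, 223.5), (11.0, 57.0), 90.0)
   mask 0.69 251 ((343.0000305175781, 169.5), (14.849241256713867, 19.091880798339844), 45.0)
peg_awl_grip [([0.453, -0.423, 0.024], 0.71)]
   mask 0.73 444 ((395.5, 210.5), (11.0, 49.0), 90.0)
stone_center [([0.428, 0.21, 0.024], 0.89)]
   mask 0.92 1295 ((146.0, 228.0), (20.0, 62.0), 90.0)
spool_a_center [([0.451, -0.002, 0.051], 0.71)]
   mask 0.73 295 ((229.50001525878906, 215.00001525878906), (19.091880798339844, 17.677669525146484), 45.0)
spool_b_center [([0.555, -0.284, 0.045], 0.73)]
   mask 0.85 263 ((342.7500305175781, 169.75), (14.849242210388184, 19.798988342285156), 45.0)
awl_cradle [([0.643, 0.067, 0.009], 0.78)]
   mask 0.59 3562 ((204.0235137939453, 143.94781494140625), (45.78834915161133, 81.6920166015625), 2.436648368835449)
stone_holder [([0.605, 0.235, 0.014], 0.66)]
   mask 0.97 2710 ((137.03903198242188, 158.9412078857422), (75.91326141357422, 37.72166061401367), 83.774169921875)
thread_stand [([0.597, -0.122, 0.02]
[... 433 characters left out ...]
77163696289062, 12.727920532226562), 45.0)
   mask 0.45 259 ((196.42308044433594, 172.38462829589844), (19.969207763671875, 15.254255294799805), 56.3099365234375)
stone_center [([0.418, 0.213, 0.022], 0.64)]
   mask 0.65 236 ((196.46151733398438, 172.1923065185547), (18.582456588745117, 14.42220401763916), 56.30992889404297)
spool_a_center []
spool_b_center []
awl_cradle []
   mask 0.64 88 ((296.5, 179.5), (13.0, 7.0), 90.0)
stone_holder []
thread_stand [([0.525, -0.144, 0.018], 0.5)]
   mask 0.72 197 ((278.5401916503906, 205.51063537597656), (17.472848892211914, 49.94879913330078), 71.14684295654297)
1.7 [ 0.29585559 -0.60667697  0.22659473] [-3.14157386e+00 -1.34339484e-05 -2.68781172e+00]
```

View pics/top0.png

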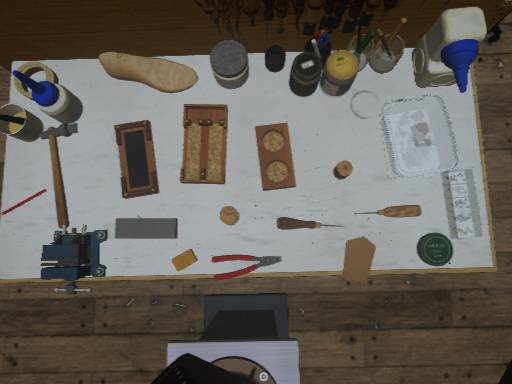

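View pics/side0.png

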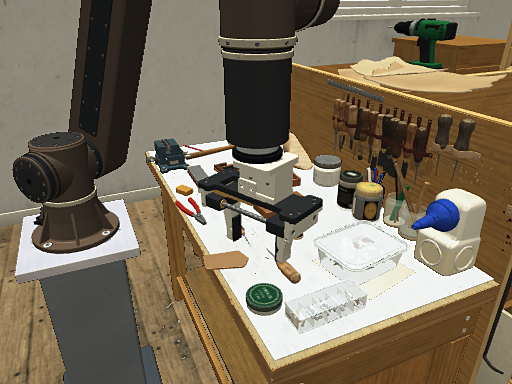

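The top view shows, in pixels: peg awl (405,211) with its blade to the left, stitch awl (297,223) with its blade to the right, stone (146,228), spool a (229,215), spool b (343,169), holder (137,159), cradle (205,144), stand (275,156). In the side view the arm hides most of these.

```bash
cat >> h.py <<'E'
def rect(n,k,z,i=0,im=None):
    m=trace(n,k)
    if not m: return None
    c=cal(n); ms=m[i]['mask'].astype(np.uint8)
    cs,_=cv2.findContours(ms,cv2.RETR_EXTERNAL,cv2.CHAIN_APPROX_NONE)
    p=max(cs,key=cv2.contourArea)[:,0,:]
    w=ray(n,p,z,c)[:,:2]*1000
    (cx,cy),(a,b),th=cv2.minAreaRect(w.astype(np.float32))
    if a<b: a,b,th=b,a,th+90
    th=(th+90)%180-90
    return round(m[i]['conf'],2),round(cx,1),round(cy,1),round(a,1),round(b,1),round(np.radians(th),3)
def todelta(x,y,yaw=None):
    s=telemetry.get_state(); p=s['eef_pos']; Y=s['ee_rot'][2]
    dx,dy=x-p[0]*1000,y-p[1]*1000
    c,s_=np.cos(Y),np.sin(Y)
    r=[dx*c+dy*s_, dx*s_-dy*c]
    if yaw is not None: r.append((Y-yaw+np.pi)%(2*np.pi)-np.pi)
    return np.round(r,3)
E
python3 - <<'E'
from h import *
eyes.grab_frame('top')
for k,z in [('stitch_awl_grip',.0155),('peg_awl_grip',.015),('stone_center',.025),('spool_a_center',.055),('spool_b_center',.05),('awl_cradle',.03),('stone_holder',.022),('thread_stand',.022)]:
    print(k,rect('top',k,z))
print(todelta(453,-423,-np.pi/2))
im=save('wrist','w0.png'); K,R,t=cal('wrist'); print((-R.T@t).round(3),R.round(2),K)
E
```

```text
stitch_awl_grip (0.67, 429.1, -174.1, 114.0, 27.3, np.float64(1.544))
peg_awl_grip (0.88, 454.8, -420.9, 108.7, 27.4, np.float64(1.544))
stone_center (0.85, 426.5, 207.1, 154.7, 51.8, np.float64(1.544))
spool_a_center (0.66, 451.2, -3.3, 44.4, 42.2, np.float64(0.766))
spool_b_center (0.63, 556.4, -280.5, 47.9, 37.7, np.float64(-0.82))
awl_cradle (0.95, 638.7, 60.6, 207.8, 114.5, np.float64(-0.05))
stone_holder (0.59, 605.9, 236.0, 199.4, 98.0, np.float64(0.138))
thread_stand (0.64, 601.6, -118.6, 168.5, 85.8, np.float64(0.083))
[-221.731   96.218   -1.117]
[ 0.219 -0.643  0.384] [[-0.44  0.9   0.  ]
 [ 0.86  0.42  0.3 ]
 [ 0.27  0.13 -0.95]] [[313.27707968   0.         255.18989974]
 [  0.         313.27707968 191.72282525]
 [  0.           0.           1.        ]]
```

View pics/w0.png

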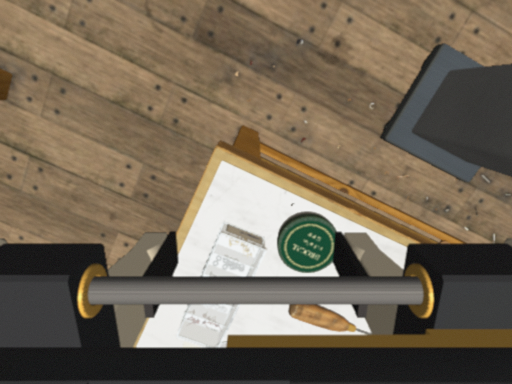

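```bash
cat >> h.py <<'E'
def plan(*wps):
    """waypoints x,y,z mm, yaw(None=keep)[,rows]; prints constant row per waypoint"""
    s=telemetry.get_state(); P=np.array(s['eef_pos'])*1000; Y=s['ee_rot'][2]
    print('now t=%.1f'%s['t'],P.round(1),round(Y,3),'q',np.round(s['q'],2),'w',s['width'])
    for w in wps:
        D=np.array(w[:3])-P; r=0 if w[3] is None else (Y-w[3]+np.pi)%(2*np.pi)-np.pi
        n=w[4] if len(w)>4 else int(np.ceil(max(np.linalg.norm(D)*1.08/40,abs(r)/.122)/10)*10)
        a=r/n
        f=lambda Y:np.array([[np.cos(Y),np.sin(Y)],[np.sin(Y),-np.cos(Y)]]).T
        S=sum(f(Y-k*a) for k in range(n))
        s2=np.linalg.solve(S,D[:2]) 
        print(w,'rows',n,'->',[round(v,2) for v in (*s2,-D[2]/n)],round(a,4))
        P=np.array(w[:3],float); Y=Y-r
E
python3 -c "
from h import *
plan((455,-427,100,-np.pi/2,10),(455,-427,6,None))"
```

```text
now t=2.2 [ 295.9 -606.7  226.6] -2.688 q [-0.83  0.36  0.01  0.   -1.22 -0.29] w 0.0876214796693773
(455, -427, 100, -1.5707963267948966, 10) rows 10 -> [np.float64(-25.13), np.float64(-2.79), np.float64(12.66)] -0.1117
(455, -427, 6, None) rows 10 -> [np.float64(-0.0), np.float64(-0.0), np.float64(9.4)] 0.0
```

Request:
servo_tool:
  series:
    - [[-25.13,-2.79,12.7,-0.1117],[-25.13,-2.79,12.7,-0.1117],[-25.13,-2.79,12.7,-0.1117],[-25.13,-2.79,12.7,-0.1117],[-25.13,-2.79,12.7,-0.1117],[-25.13,-2.79,12.7,-0.1117],[-25.13,-2.79,12.7,-0.1117],[-25.13,-2.79,12.7,-0.1117],[-25.13,-2.79,12.7,-0.1117],[-25.13,-2.79,12.7,-0.1117]]
  claw: -1
  grip_force: 20

```text
t: 3.03
eef_pos: [0.4559, -0.426, 0.0989]
ee_rot: [-3.141, -0.0, -1.565]
force: [0.6, 0.8, -0.8]
width: 0.0877
gripper_force: 0.0
```

Request:
servo_tool:
  series:
    - [[0,0,18,0],[0,0,18,0],[0,0,16,0],[0,0,14,0],[0,0,12,0],[0,0,8,0],[0,0,5,0],[0,0,2,0],[0,0,0,0],[0,0,0,0]]

```text
t: 3.87
eef_pos: [0.455, -0.4271, 0.0078]
ee_rot: [-3.141, -0.0, -1.57]
force: [-3.1, 2.6, 7.3]
width: 0.0881
gripper_force: 3.6
```

Request:
servo_tool:
  series:
    - [[0,0,0,0],[0,0,0,0],[0,0,0,0],[0,0,0,0],[0,0,0,0],[0,0,0,0],[0,0,0,0],[0,0,0,0],[0,0,0,0],[0,0,0,0]]
  claw: 1

```text
t: 4.7
eef_pos: [0.4551, -0.427, 0.0065]
ee_rot: [3.142, 0.0, -1.571]
force: [0.6, -0.8, -0.3]
width: 0.0269
gripper_force: 20.0
```

Request:
servo_tool:
  series:
    - [[0,0,-2,0],[0,0,-5,0],[0,0,-10,0],[0,0,-13,0],[0,0,-15,0],[0,0,-15,0],[0,0,-15,0],[0,0,-15,0],[0,0,-10,0],[0,0,0,0]]

```text
t: 5.53
eef_pos: [0.4564, -0.4279, 0.1099]
ee_rot: [-3.137, -0.003, -1.57]
force: [-0.1, -1.0, -0.5]
width: 0.0264
gripper_force: 19.9
```

```bash
python3 -c "
from h import *
plan((500,33,106,-np.pi,20))
eyes.grab_frame('side');print([(np.round(r['position'],3),r['conf']) for r in recognise('side','peg_awl_grip')])"
```

```text
now t=5.5 [ 456.4 -427.9  109.9] -1.57 q [-0.44  0.37 -0.26  0.   -0.94  0.44] w 0.02640641569845706
(500, 33, 106, -3.141592653589793, 20) rows 20 -> [np.float64(-20.44), np.float64(15.59), np.float64(0.2)] 0.0786
[(array([ 0.454, -0.46 ,  0.127]), 0.73)]
```

```bash
python3 -c "
from h import *
plan((680,-40,220,-np.pi,20))"
```

```text
now t=5.6 [ 455.1 -426.9  107. ] -1.571 q [-0.44  0.37 -0.26 -0.   -0.94  0.44] w 0.02600452741508835
(680, -40, 220, -3.141592653589793, 20) rows 20 -> [np.float64(-24.25), np.float64(5.42), np.float64(-5.65)] 0.0785
```

Request:
servo_tool:
  series:
    - [[-24.25,5.42,-5.65,0.0785],[-24.25,5.42,-5.65,0.0785],[-24.25,5.42,-5.65,0.0785],[-24.25,5.42,-5.65,0.0785],[-24.25,5.42,-5.65,0.0785],[-24.25,5.42,-5.65,0.0785],[-24.25,5.42,-5.65,0.0785],[-24.25,5.42,-5.65,0.0785],[-24.25,5.42,-5.65,0.0785],[-24.25,5.42,-5.65,0.0785]]

```text
t: 6.47
eef_pos: [0.4865, -0.1856, 0.1624]
ee_rot: [3.14, -0.001, -2.36]
force: [0.1, -0.2, -0.5]
width: 0.0265
gripper_force: 19.9
```

Request:
servo_tool:
  series:
    - [[-24.25,5.42,-5.65,0.0785],[-24.25,5.42,-5.65,0.0785],[-24.25,5.42,-5.65,0.0785],[-24.25,5.42,-5.65,0.0785],[-24.25,5.42,-5.65,0.0785],[-24.25,5.42,-5.65,0.0785],[-24.25,5.42,-5.65,0.0785],[-24.25,5.42,-5.65,0.0785],[-24.25,5.42,-5.65,0.0785],[-24.25,5.42,-5.65,0.0785]]

```text
t: 7.3
eef_pos: [0.6801, -0.0389, 0.2182]
ee_rot: [-3.142, -0.002, 3.139]
force: [0.5, 0.1, -0.1]
width: 0.0266
gripper_force: 19.9
```

```bash
python3 - <<'E'
from h import *
plan()
save('wrist','w1.png')
for k,z in [('awl_cradle',.03),('stone_holder',.022),('thread_stand',.022),('stitch_awl_grip',.0155),('stone_center',.025),('spool_a_center',.055)]:
    print(k,rect('wrist',k,z),[(np.round(r['position'],3).tolist(),round(r['conf'],2)) for r in recognise('wrist',k)[:2]])
E
```

```text
now t=7.3 [680.1 -38.9 218.2] 3.139 q [ 0.23  0.37  0.02 -0.   -1.22 -1.8 ] w 0.02659580355545159
awl_cradle (0.69, 641.3, 62.0, 201.8, 113.9, np.float64(-0.045)) [([0.632, 0.062, 0.012], 0.75), ([0.609, 0.216, 0.008], 0.26)]
stone_holder (0.78, 609.3, 206.5, 193.9, 64.5, np.float64(0.243)) [([0.608, 0.216, 0.008], 0.74)]
thread_stand (0.59, 600.0, -116.7, 165.9, 86.9, np.float64(0.1)) [([0.594, -0.12, 0.021], 0.82)]
stitch_awl_grip None []
stone_center None []
spool_a_center None []
```

View pics/w1.png

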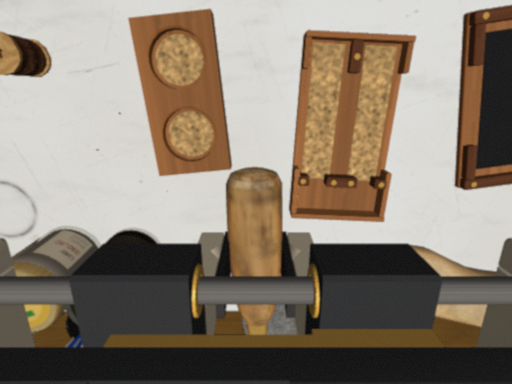

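Image up is −x and right is +y. The wells are at (179,58) and (190,134), the cradle rim corners at (307,32), (413,37), (384,220) and (291,215), and the comb slots at about (323,182) and (361,183). The peg awl is firmly held.

```bash
python3 - <<'E'
from h import *
f=lambda z,*p:print((ray('wrist',np.array(p),z)[:,:2]*1000).round(1).tolist())
f(.03,(307,32),(413,37),(384,220),(291,215))
f(.028,(323,182),(361,183))
f(.022,(179,58),(190,134)); 
f(.022,(132,17),(212,11),(230,168),(161,175))
E
```

```text
[[537.7, 12.4], [542.2, 119.3], [741.4, 115.1], [734.9, 3.2]]
[[694.5, 39.2], [695.7, 83.4]]
[[561.0, -119.5], [640.0, -112.9]]
[[522.7, -164.2], [517.3, -83.0], [679.3, -68.9], [687.7, -149.9]]
```

```bash
python3 - <<'E'
from h import *
f=lambda z,*p:print((ray('wrist',np.array(p),z)[:,:2]*1000).round(1).tolist())
f(.228,(253,170),(227,215),(283,215),(226,250),(284,250))
plan((603,36,130,-np.pi-.045,20),(603,36,15,None,10),(606,92,130,-np.pi-.045,10),(606,92,15,None,10))
E
```

```text
[[631.1, -40.8], [654.9, -54.2], [654.9, -25.4], [675.0, -55.3], [675.0, -24.3]]
now t=8.0 [679.5 -40.  219.9] -3.141 q [ 0.23  0.37  0.02 -0.   -1.21 -1.8 ] w 0.02664841056752516
(603, 36, 130, -3.186592653589793, 20) rows 20 -> [np.float64(3.9), np.float64(3.72), np.float64(4.49)] 0.0023
(603, 36, 15, None, 10) rows 10 -> [np.float64(-0.0), np.float64(0.0), np.float64(11.5)] 0.0
(606, 92, 130, -3.186592653589793, 10) rows 10 -> [np.float64(-0.05), np.float64(5.61), np.float64(-11.5)] 0.0
(606, 92, 15, None, 10) rows 10 -> [np.float64(-0.0), np.float64(0.0), np.float64(11.5)] 0.0
```

Request:
servo_tool:
  series:
    - [[7.8,7.45,9,0.0045],[7.8,7.45,9,0.0045],[7.8,7.45,9,0.0045],[7.8,7.45,9,0.0045],[7.8,7.45,9,0.0045],[7.8,7.45,9,0.0045],[7.8,7.45,9,0.0045],[7.8,7.45,9,0.0045],[7.8,7.45,9,0.0045],[7.8,7.45,9,0.0045]]

```text
t: 8.78
eef_pos: [0.6028, 0.0364, 0.1294]
ee_rot: [3.141, 0.001, 3.097]
force: [-0.7, -0.1, 0.0]
width: 0.0266
gripper_force: 19.9
```

Request:
servo_tool:
  series:
    - [[0,0,20,0],[0,0,20,0],[0,0,15,0],[0,0,5,0],[0,0,5,0],[0,0,3,0],[0,0,2,0],[0,0,0,0],[0,0,0,0],[0,0,0,0]]

```text
t: 9.62
eef_pos: [0.6036, 0.0362, 0.0602]
ee_rot: [3.141, 0.001, 3.097]
force: [0.1, -0.9, -0.1]
width: 0.0266
gripper_force: 19.9
```

```bash
python3 - <<'E'
from h import *
plan((603,36,15.5,-np.pi-.045,10))
im=save('wrist','w2.png')
E
```

```text
now t=9.6 [603.6  36.2  60.2] 3.097 q [ 0.38  0.4  -0.35  0.   -0.82 -2.  ] w 0.026609550313422378
(603, 36, 15.5, -3.186592653589793, 10) rows 10 -> [np.float64(0.06), np.float64(-0.02), np.float64(4.47)] 0.0001
```

View pics/w2.png

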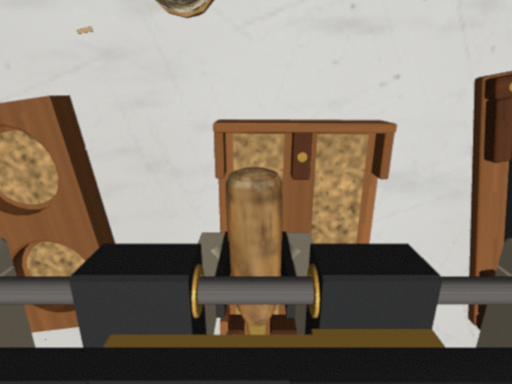

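```bash
python3 - <<'E'
from h import *
f=lambda z,*p:print((ray('wrist',np.array(p),z)[:,:2]*1000).round(1).tolist())
f(.03,(214,123),(394,124),(302,158),(227,132),(383,132)); f(.068,(254,169))
E
```

```text
[[535.1, 15.3], [540.5, 121.2], [558.4, 67.1], [540.7, 22.6], [544.9, 115.1]]
[[554.7, 38.1]]
```

The lane is on target to within 1 mm, with the cradle centre refined to (639.6, 63.2). The handle sits over the −y lane.

Request:
servo_tool:
  series:
    - [[0,0.7,10,0.003],[0,0,10,0],[0,0,8,0],[0,0,6,0],[0,0,5,0],[0,0,4,0],[0,0,2,0],[0,0,0,0],[0,0,0,0],[0,0,0,0]]

```text
t: 10.5
eef_pos: [0.6034, 0.0369, 0.0146]
ee_rot: [3.141, 0.0, 3.094]
force: [0.0, -0.5, -0.8]
width: 0.0264
gripper_force: 19.9
```

Request:
servo_tool:
  series:
    - [[0,0,0,0],[0,0,0,0],[0,0,0,0],[0,0,0,0],[0,0,0,0],[0,0,0,0],[0,0,0,0],[0,0,0,0],[0,0,0,0],[0,0,0,0]]
  claw: 0

```text
t: 11.33
eef_pos: [0.6032, 0.0368, 0.0145]
ee_rot: [-3.142, -0.0, 3.094]
force: [-0.4, -0.1, 0.3]
width: 0.0438
gripper_force: 0.0
```

Request:
servo_tool:
  series:
    - [[0,0,-5,0],[0,0,-10,0],[0,0,-15,0],[0,0,-20,0],[0,0,-25,0],[0,0,-25,0],[0,0,-25,0],[0,0,-20,0],[0,0,-10,0],[0,0,0,0]]

```text
t: 12.17
eef_pos: [0.6047, 0.0372, 0.1732]
ee_rot: [3.14, 0.005, 3.095]
force: [0.7, 0.1, -0.0]
width: 0.0435
gripper_force: 0.0
```

```bash
python3 - <<'E'
from h import *
plan((429,-167,100,-np.pi/2,20),(429,-167,6,None))
eyes.grab_frame('top'); print(rect('top','peg_awl_grip',.023),[(np.round(r['position'],3).tolist(),round(r['conf'],2)) for r in recognise('top','peg_awl_grip')[:2]])
save('wrist','w3.png')
E
```

```text
now t=12.2 [604.7  37.2 173.2] 3.095 q [ 0.38  0.28 -0.23  0.   -1.06 -2.  ] w 0.04349523090782662
(429, -167, 100, -1.5707963267948966, 20) rows 20 -> [np.float64(14.91), np.float64(-2.08), np.float64(3.66)] -0.0809
(429, -167, 6, None) rows 10 -> [np.float64(-0.0), np.float64(-0.0), np.float64(9.4)] 0.0
(0.61, 592.8, 37.5, 67.9, 30.6, np.float64(-0.012)) [([0.588, 0.035, 0.036], 0.5)]
```

View pics/w3.png

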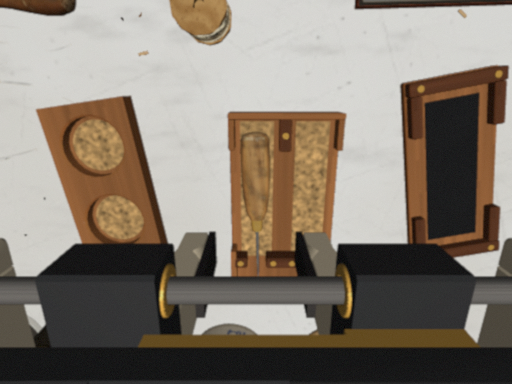

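The peg awl lies in the −y lane at (255,180), with its blade in the comb slot at (257,255). The holder and wells are in view too.

Request:
servo_tool:
  series:
    - [[14.9,-2.1,3.7,-0.081],[14.9,-2.1,3.7,-0.081],[14.9,-2.1,3.7,-0.081],[14.9,-2.1,3.7,-0.081],[14.9,-2.1,3.7,-0.081],[14.9,-2.1,3.7,-0.081],[14.9,-2.1,3.7,-0.081],[14.9,-2.1,3.7,-0.081],[14.9,-2.1,3.7,-0.081],[14.9,-2.1,3.7,-0.081]]
  claw: -1

```text
t: 13.2
eef_pos: [0.4703, -0.0284, 0.1312]
ee_rot: [3.14, -0.002, -2.375]
force: [-0.2, -1.0, -0.0]
width: 0.0876
gripper_force: 0.0
```

Request:
servo_tool:
  series:
    - [[14.9,-2.1,3.7,-0.081],[14.9,-2.1,3.7,-0.081],[14.9,-2.1,3.7,-0.081],[14.9,-2.1,3.7,-0.081],[14.9,-2.1,3.7,-0.081],[14.9,-2.1,3.7,-0.081],[14.9,-2.1,3.7,-0.081],[14.9,-2.1,3.7,-0.081],[14.9,-2.1,3.7,-0.081],[14.9,-2.1,3.7,-0.081]]

```text
t: 14.03
eef_pos: [0.4269, -0.1683, 0.0944]
ee_rot: [3.139, 0.0, -1.565]
force: [0.5, 0.3, 0.4]
width: 0.0875
gripper_force: 0.0
```

```bash
python3 - <<'E'
from h import *
plan((429,-167,6,-np.pi/2,10))
eyes.grab_frame('wrist'); print(rect('wrist','stitch_awl_grip',.0155))
eyes.grab_frame('top'); print(rect('top','stitch_awl_grip',.0155))
E
```

```text
now t=14.0 [ 426.9 -168.3   94.4] -1.565 q [ 0.06  0.14 -0.63 -0.   -0.81 -0.05] w 0.08752679720679954
(429, -167, 6, -1.5707963267948966, 10) rows 10 -> [np.float64(-0.13), np.float64(-0.21), np.float64(8.84)] 0.0006
(0.88, 427.6, -195.9, 164.7, 29.9, np.float64(1.55))
None
```

Request:
servo_tool:
  series:
    - [[-3,0,18,0],[0,0,18,0],[0,0,16,0],[0,0,14,0],[0,0,12,0],[0,0,6,0],[0,0,3,0],[0,0,1,0],[0,0,0,0],[0,0,0,0]]

```text
t: 15.07
eef_pos: [0.4285, -0.1645, 0.0081]
ee_rot: [-3.141, -0.0, -1.569]
force: [-0.9, 1.0, 0.2]
width: 0.0877
gripper_force: 0.0
```

Request:
servo_tool:
  series:
    - [[0,0,0,0],[0,0,0,0],[0,0,0,0],[0,0,0,0],[0,0,0,0],[0,0,0,0],[0,0,0,0],[0,0,0,0],[0,0,0,0],[0,0,0,0]]
  claw: 1

```text
t: 15.9
eef_pos: [0.4281, -0.1646, 0.0076]
ee_rot: [-3.142, -0.0, -1.569]
force: [0.1, 0.4, 0.2]
width: 0.0265
gripper_force: 0.7
```

Request:
servo_tool:
  series:
    - [[0,0,-2,0],[0,0,-5,0],[0,0,-10,0],[0,0,-15,0],[0,0,-18,0],[0,0,-20,0],[0,0,-20,0],[0,0,-20,0],[0,0,-10,0],[0,0,0,0]]

```text
t: 16.73
eef_pos: [0.4295, -0.1647, 0.1304]
ee_rot: [-3.137, -0.0, -1.568]
force: [0.5, 0.7, -1.1]
width: 0.0255
gripper_force: 19.7
```

```bash
python3 - <<'E'
from h import *
plan((606,93,110,-.048,20))
E
```

```text
now t=16.7 [ 429.5 -164.7  130.4] -1.568 q [ 0.06  0.09 -0.58  0.   -0.89 -0.06] w 0.025517905799354926
(606, 93, 110, -0.048, 20) rows 20 -> [np.float64(-4.19), np.float64(-16.7), np.float64(1.02)] -0.076
```

Request:
servo_tool:
  series:
    - [[-4.2,-16.7,1,-0.076],[-4.2,-16.7,1,-0.076],[-4.2,-16.7,1,-0.076],[-4.2,-16.7,1,-0.076],[-4.2,-16.7,1,-0.076],[-4.2,-16.7,1,-0.076],[-4.2,-16.7,1,-0.076],[-4.2,-16.7,1,-0.076],[-4.2,-16.7,1,-0.076],[-4.2,-16.7,1,-0.076]]

```text
t: 17.57
eef_pos: [0.5677, -0.0705, 0.1165]
ee_rot: [3.14, 0.001, -0.805]
force: [0.0, -0.1, 0.2]
width: 0.0252
gripper_force: 19.7
```

Request:
servo_tool:
  series:
    - [[-4.2,-16.7,1,-0.076],[-4.2,-16.7,1,-0.076],[-4.2,-16.7,1,-0.076],[-4.2,-16.7,1,-0.076],[-4.2,-16.7,1,-0.076],[-4.2,-16.7,1,-0.076],[-4.2,-16.7,1,-0.076],[-4.2,-16.7,1,-0.076],[-4.2,-16.7,1,-0.076],[-4.2,-16.7,1,-0.076]]

```text
t: 18.4
eef_pos: [0.604, 0.0937, 0.1064]
ee_rot: [3.141, 0.001, -0.045]
force: [0.6, -0.6, -1.5]
width: 0.0255
gripper_force: 19.7
```

```bash
python3 - <<'E'
from h import *
plan((606,94,17,-.048,20))
save('wrist','w4.png')
eyes.grab_frame('top'); print(rect('top','stitch_awl_grip',.12))
E
```

```text
now t=18.4 [604.   93.7 106.4] -0.045 q [ 0.47  0.36 -0.29 -0.   -0.93  1.05] w 0.02546511155324467
(606, 94, 17, -0.048, 20) rows 20 -> [np.float64(0.1), np.float64(-0.02), np.float64(4.47)] 0.0001
(0.52, 570.1, 95.8, 32.6, 32.2, np.float64(-0.03))
```

View pics/w4.png

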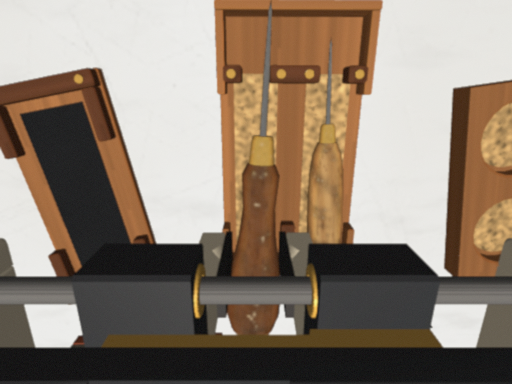

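```bash
python3 - <<'E'
from h import *
f=lambda z,*p:print((ray('wrist',np.array(p),z)[:,:2]*1000).round(1).tolist())
f(.114,(270,5),(265,110),(262,140)); f(.028,(231,74),(281,74),(360,74)); f(.023,(331,40),(328,133))
E
```

```text
[[719.4, 82.4], [676.5, 86.2], [662.6, 88.2]]
[[697.1, 106.9], [695.4, 71.6], [692.7, 15.8]]
[[716.3, 35.7], [651.7, 36.3]]
```

The stitch awl is about 0.05 rad off in the grasp, with its tip at (270,5). I'll correct it with a small turn while lowering into the +y lane; its slot is at about (256,74).

Request:
servo_tool:
  series:
    - [[5,0,15,-0.053],[0,0,15,0],[0,0,10,0],[0,0,5,0],[0,0,0,0],[0,0,0,0],[0,0,0,0],[0,0,0,0],[0,0,0,0],[0,0,0,0]]

```text
t: 19.38
eef_pos: [0.6097, 0.093, 0.0631]
ee_rot: [-3.141, -0.001, 0.004]
force: [-0.1, -0.0, -1.6]
width: 0.0256
gripper_force: 19.7
```

Request:
servo_tool:
  series:
    - [[0,0,10,0],[0,0,10,0],[0,0,8,0],[0,0,6,0],[0,0,4,0],[0,0,4,0],[0,0,3,0],[0,0,0,0],[0,0,0,0],[0,0,0,0]]

```text
t: 20.22
eef_pos: [0.6097, 0.0929, 0.0179]
ee_rot: [-3.141, -0.001, 0.004]
force: [-0.3, 0.3, -1.0]
width: 0.0253
gripper_force: 19.7
```

```bash
python3 - <<'E'
from h import *
plan((610,93.5,16,.008,10)); save('wrist','w5.png')
E
```

```text
now t=20.2 [609.7  92.9  17.9] 0.004 q [ 0.47  0.47 -0.36  0.   -0.75  1.11] w 0.025261947389544872
(610, 93.5, 16, 0.008, 10) rows 10 -> [np.float64(0.03), np.float64(-0.06), np.float64(0.19)] -0.0004
```

View pics/w5.png

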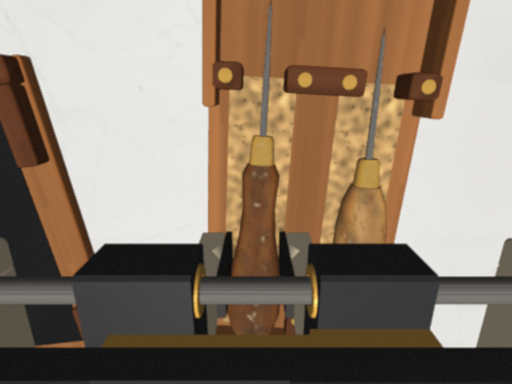

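The blade is in the middle of its slot at (266,78), and the handle is clear of the peg awl. I'll lower it and release narrowly.

Request:
servo_tool:
  series:
    - [[0,0,1,0],[0,0,1,0],[0,0,0,0],[0,0,0,0],[0,0,0,0],[0,0,0,0],[0,0,0,0],[0,0,0,0],[0,0,0,0],[0,0,0,0]]

```text
t: 21.1
eef_pos: [0.6095, 0.0928, 0.0156]
ee_rot: [-3.142, -0.0, 0.004]
force: [-0.5, 0.7, -0.4]
width: 0.0255
gripper_force: 19.8
```

Request:
servo_tool:
  series:
    - [[0,0,0,0],[0,0,0,0],[0,0,0,0],[0,0,0,0],[0,0,0,0],[0,0,0,0],[0,0,0,0],[0,0,-2,0],[0,0,-4,0],[0,0,-6,0]]
  claw: 0.2

```text
t: 21.93
eef_pos: [0.6092, 0.0927, 0.0275]
ee_rot: [3.141, 0.001, 0.004]
force: [0.2, -0.1, 0.5]
width: 0.0355
gripper_force: 0.0
```

Request:
servo_tool:
  series:
    - [[0,0,-8,0],[0,0,-10,0],[0,0,-15,0],[0,0,-15,0],[0,0,-15,0],[0,0,-15,0],[0,0,-15,0],[0,0,-15,0],[0,0,-15,0],[0,0,0,0]]

```text
t: 22.77
eef_pos: [0.6114, 0.0933, 0.1553]
ee_rot: [-3.14, -0.006, 0.005]
force: [0.3, -0.3, 0.7]
width: 0.0346
gripper_force: 0.0
```

```bash
python3 - <<'E'
from h import *
plan((427,208,100,-np.pi/2,20),(427,208,8,None,10))
im=eyes.grab_frame('top'); print(rect('top','stone_center',.025))
cv2.imwrite('pics/t1.png',cv2.resize(im[90:250,90:310,::-1],None,fx=3.5,fy=3.5,interpolation=2))
E
```

```text
now t=22.8 [611.4  93.3 155.3] 0.005 q [ 0.47  0.32 -0.22  0.   -1.03  1.11] w 0.03461512977011274
(427, 208, 100, -1.5707963267948966, 20) rows 20 -> [np.float64(-11.85), np.float64(2.25), np.float64(2.76)] 0.0788
(427, 208, 8, None, 10) rows 10 -> [np.float64(-0.0), np.float64(-0.0), np.float64(9.2)] 0.0
(0.6, 428.9, 207.1, 154.9, 51.8, np.float64(1.545))
```

View pics/t1.png

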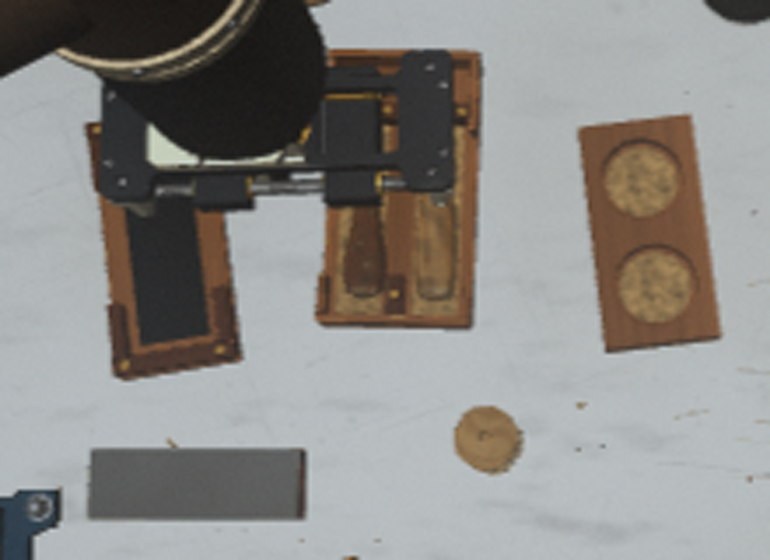

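Both awls lie in their lanes: dark handle at (362,250) and light handle at (437,250) in the crop. The stone is next.

Request:
servo_tool:
  series:
    - [[-11.85,2.25,2.8,0.0788],[-11.85,2.25,2.8,0.0788],[-11.85,2.25,2.8,0.0788],[-11.85,2.25,2.8,0.0788],[-11.85,2.25,2.8,0.0788],[-11.85,2.25,2.8,0.0788],[-11.85,2.25,2.8,0.0788],[-11.85,2.25,2.8,0.0788],[-11.85,2.25,2.8,0.0788],[-11.85,2.25,2.8,0.0788]]
  claw: -1
  grip_force: 40

```text
t: 23.7
eef_pos: [0.4923, 0.1116, 0.122]
ee_rot: [3.141, 0.0, -0.788]
force: [-1.3, -0.0, 0.3]
width: 0.0871
gripper_force: 0.0
```

Request:
servo_tool:
  series:
    - [[-11.85,2.25,2.8,0.0788],[-11.85,2.25,2.8,0.0788],[-11.85,2.25,2.8,0.0788],[-11.85,2.25,2.8,0.0788],[-11.85,2.25,2.8,0.0788],[-11.85,2.25,2.8,0.0788],[-11.85,2.25,2.8,0.0788],[-11.85,2.25,2.8,0.0788],[-11.85,2.25,2.8,0.0788],[-11.85,2.25,2.8,0.0788]]

```text
t: 24.53
eef_pos: [0.4243, 0.2076, 0.0941]
ee_rot: [3.141, -0.001, -1.576]
force: [0.6, -0.7, 0.4]
width: 0.0877
gripper_force: 0.0
```

```bash
python3 - <<'E'
from h import *
plan((428,208,6,-np.pi/2,10),(428,208,100,None,10),(590,110,180,0.11,20))
eyes.grab_frame('wrist'); print(rect('wrist','stone_center',.025))
E
```

```text
now t=24.5 [424.3 207.6  94.1] -1.576 q [ 0.87  0.16 -0.6  -0.   -0.81 -0.88] w 0.08769402268184014
(428, 208, 6, -1.5707963267948966, 10) rows 10 -> [np.float64(-0.04), np.float64(-0.37), np.float64(8.81)] -0.0005
(428, 208, 100, None, 10) rows 10 -> [np.float64(-0.0), np.float64(-0.0), np.float64(-9.4)] 0.0
(590, 110, 180, 0.11, 20) rows 20 -> [np.float64(10.4), np.float64(-2.42), np.float64(-4.0)] -0.084
(0.95, 426.1, 203.3, 136.8, 49.8, np.float64(1.554))
```

Request:
servo_tool:
  series:
    - [[0,-3,18,0],[0,0,18,0],[0,0,16,0],[0,0,14,0],[0,0,12,0],[0,0,6,0],[0,0,3,0],[0,0,1,0],[0,0,0,0],[0,0,0,0]]

```text
t: 25.47
eef_pos: [0.4285, 0.2078, 0.0071]
ee_rot: [-3.141, 0.001, -1.571]
force: [-0.6, 1.0, -0.0]
width: 0.0873
gripper_force: 0.0
```

Request:
servo_tool:
  series:
    - [[0,0,0,0],[0,0,0,0],[0,0,0,0],[0,0,0,0],[0,0,0,0],[0,0,0,0],[0,0,0,0],[0,0,0,0],[0,0,0,0],[0,0,0,0]]
  claw: 1

```text
t: 26.3
eef_pos: [0.4282, 0.2076, 0.0066]
ee_rot: [-3.142, -0.0, -1.572]
force: [0.0, 0.6, 0.4]
width: 0.0495
gripper_force: 39.8
```

Request:
servo_tool:
  series:
    - [[0,0,-2,0],[0,0,-5,0],[0,0,-8,0],[0,0,-11,0],[0,0,-13,0],[0,0,-15,0],[0,0,-15,0],[0,0,-15,0],[0,0,-10,0],[0,0,0,0]]

```text
t: 27.13
eef_pos: [0.4292, 0.2085, 0.1032]
ee_rot: [-3.138, 0.003, -1.571]
force: [0.7, 0.7, -3.7]
width: 0.05
gripper_force: 39.9
```

Request:
servo_tool:
  series:
    - [[10.4,-2.4,-4,-0.084],[10.4,-2.4,-4,-0.084],[10.4,-2.4,-4,-0.084],[10.4,-2.4,-4,-0.084],[10.4,-2.4,-4,-0.084],[10.4,-2.4,-4,-0.084],[10.4,-2.4,-4,-0.084],[10.4,-2.4,-4,-0.084],[10.4,-2.4,-4,-0.084],[10.4,-2.4,-4,-0.084]]

```text
t: 27.97
eef_pos: [0.4867, 0.1215, 0.1402]
ee_rot: [3.141, 0.001, -0.728]
force: [0.4, 0.1, -2.8]
width: 0.0497
gripper_force: 39.9
```

Request:
servo_tool:
  series:
    - [[10.4,-2.4,-4,-0.084],[10.4,-2.4,-4,-0.084],[10.4,-2.4,-4,-0.084],[10.4,-2.4,-4,-0.084],[10.4,-2.4,-4,-0.084],[10.4,-2.4,-4,-0.084],[10.4,-2.4,-4,-0.084],[10.4,-2.4,-4,-0.084],[10.4,-2.4,-4,-0.084],[10.4,-2.4,-4,-0.084]]

```text
t: 28.8
eef_pos: [0.5897, 0.1088, 0.1799]
ee_rot: [3.141, 0.002, 0.112]
force: [0.4, -0.3, -3.4]
width: 0.0498
gripper_force: 39.9
```

```bash
python3 - <<'E'
from h import *
import pickle
plan(); pickle.dump(cal('wrist'),open('c6','wb')); save('wrist','w6.png')
E
```

```text
now t=28.8 [589.7 108.8 179.9] 0.112 q [ 0.51  0.27 -0.22 -0.   -1.08  1.18] w 0.049780723526626956
```

View pics/w6.png

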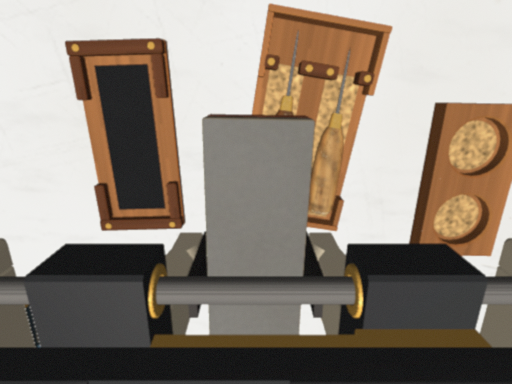

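The holder is fully in view, with cleat screws at (75,48), (151,46), (176,224) and (109,226). The stone is held square, with its front edge at row 117.

```bash
python3 - <<'E'
from h import *
import pickle
c=pickle.load(open('c6','rb'))
f=lambda z,*p:(ray('wrist',np.array(p),z,c)[:,:2]*1000)
s=f(.022,(75,48),(151,46),(109,226),(176,224)); print(s.round(1).tolist(),s.mean(0))
d1=s[0]-s[2];d2=s[1]-s[3];d3=s[0]-s[1];d4=s[2]-s[3]
print(np.arctan2(d1[1],d1[0]),np.arctan2(d2[1],d2[0]),np.arctan2(-d3[0],d3[1]),np.arctan2(-d4[0],d4[1]))
o=f(.022,(67,42),(164,39),(102,230),(184,228));print(o.round(1).tolist(),o.mean(0))
e=f(.198,(205,117),(312,119));print(e.round(1),np.array([[np.cos(.112),np.sin(.112)],[-np.sin(.112),np.cos(.112)]])@(e.mean(0)-[589.7,108.8]))
m=o.mean(0); plan((s.mean(0)[0],s.mean(0)[1],120,0.12,10))
E
```

```text
[[689.3, 287.9], [698.8, 218.2], [512.1, 262.5], [522.7, 189.4]] [605.70870108 239.4929201 ]
0.14246488965493193 0.1622795603502679 0.1350465760782618 0.14374912615076188
[[693.6, 294.8], [706.0, 206.5], [506.4, 270.3], [518.9, 180.5]] [606.196796   238.02226334]
[[657.5 139. ]
 [661.9  92.6]] [70.33520139 -0.87217265]
now t=28.9 [592.  109.5 180.7] 0.119 q [ 0.51  0.27 -0.22  0.   -1.08  1.18] w 0.04958625032125584
(np.float64(605.7087010845844), np.float64(239.49292009793345), 120, 0.12, 10) rows 10 -> [np.float64(2.91), np.float64(-12.74), np.float64(6.07)] -0.0001
```

```bash
python3 - <<'E'
from h import *
plan((607,238,60,0.142,10),(607,238,17,None,10))
E
```

```text
now t=28.9 [592.  109.5 180.7] 0.119 q [ 0.51  0.27 -0.22  0.   -1.08  1.18] w 0.04958625032125584
(607, 238, 60, 0.142, 10) rows 10 -> [np.float64(3.14), np.float64(-12.55), np.float64(12.07)] -0.0023
(607, 238, 17, None, 10) rows 10 -> [np.float64(0.0), np.float64(-0.0), np.float64(4.3)] 0.0
```

Request:
servo_tool:
  series:
    - [[3.14,-12.55,6,-0.0023],[3.14,-12.55,12,-0.0023],[3.14,-12.55,12,-0.0023],[3.14,-12.55,12,-0.0023],[3.14,-12.55,12,-0.0023],[3.14,-12.55,12,-0.0023],[3.14,-12.55,12,-0.0023],[3.14,-12.55,12,-0.0023],[3.14,-12.55,12,-0.0023],[3.14,-12.55,12,-0.0023]]

```text
t: 29.68
eef_pos: [0.6063, 0.2388, 0.0652]
ee_rot: [3.141, 0.0, 0.132]
force: [0.5, -0.8, -2.9]
width: 0.0498
gripper_force: 39.9
```

Request:
servo_tool:
  series:
    - [[0,0,12,0],[0,0,10,0],[0,0,8,0],[0,0,6,0],[0,0,4,0],[0,0,3,0],[0,0,2,0],[0,0,0,0],[0,0,0,0],[0,0,0,0]]

```text
t: 30.52
eef_pos: [0.6065, 0.2375, 0.0221]
ee_rot: [-3.141, -0.001, 0.131]
force: [0.5, -0.7, -3.1]
width: 0.0497
gripper_force: 39.9
```

```bash
python3 - <<'E'
from h import *
plan((607,238,17,.142,10)); save('wrist','w7.png')
E
```

```text
now t=30.5 [606.5 237.5  22.1] 0.131 q [ 0.67  0.51 -0.27  0.   -0.79  1.03] w 0.04969871421734853
(607, 238, 17, 0.142, 10) rows 10 -> [np.float64(0.06), np.float64(-0.04), np.float64(0.51)] -0.0011
```

View pics/w7.png

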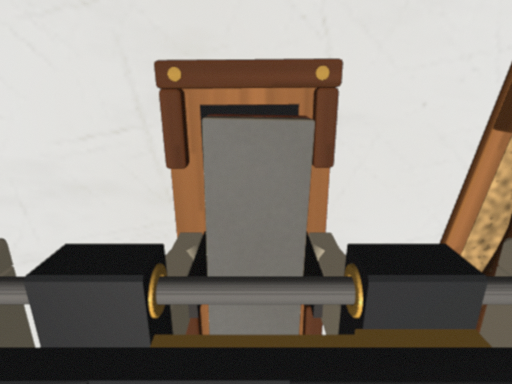

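The stone is between the cleats (186–316) and about 3 mm right of centre; I'll nudge it across and lower it.

Request:
servo_tool:
  series:
    - [[0,-2.5,0,-0.008],[0,0,2,0],[0,0,2,0],[0,0,1,0],[0,0,0.5,0],[0,0,0,0],[0,0,0,0],[0,0,0,0],[0,0,0,0],[0,0,0,0]]

```text
t: 31.4
eef_pos: [0.6057, 0.24, 0.0166]
ee_rot: [-3.142, -0.0, 0.139]
force: [-3.3, 1.1, 5.8]
width: 0.0496
gripper_force: 39.9
```

Request:
servo_tool:
  series:
    - [[0,0,0,0],[0,0,0,0],[0,0,0,0],[0,0,0,0],[0,0,0,0],[0,0,0,0],[0,0,0,0],[0,0,0,0],[0,0,0,0],[0,0,0,0]]
  claw: -0.5

```text
t: 32.23
eef_pos: [0.6059, 0.2399, 0.0161]
ee_rot: [-3.142, -0.0, 0.139]
force: [0.4, -0.5, -0.1]
width: 0.0659
gripper_force: 0.0
```

Request:
servo_tool:
  series:
    - [[0,0,-5,0],[0,0,-10,0],[0,0,-15,0],[0,0,-15,0],[0,0,-15,0],[0,0,-15,0],[0,0,-15,0],[0,0,-15,0],[0,0,-15,0],[0,0,0,0]]

```text
t: 33.07
eef_pos: [0.6077, 0.2408, 0.1408]
ee_rot: [-3.139, -0.006, 0.14]
force: [1.2, -0.1, 0.3]
width: 0.0657
gripper_force: 0.0
```

```bash
python3 - <<'E'
from h import *
plan((451,-3,130,-1.0,20)); 
eyes.grab_frame('wrist'); print(rect('wrist','stone_center',.035))
eyes.grab_frame('top'); print(rect('top','spool_a_center',.055),rect('top','stone_center',.035))
E
```

```text
now t=33.1 [607.7 240.8 140.8] 0.14 q [ 0.68  0.38 -0.16  0.   -1.02  1.03] w 0.06570852185438528
(451, -3, 130, -1.0, 20) rows 20 -> [np.float64(-2.58), np.float64(15.09), np.float64(0.54)] 0.057
(0.78, 601.3, 239.6, 149.1, 49.2, np.float64(0.121))
(0.83, 451.2, -2.1, 46.1, 43.9, np.float64(0.766)) (0.69, 577.1, 232.3, 106.4, 56.2, np.float64(0.12))
```

```bash
python3 - <<'E'
from h import *
plan((451,-3,130,.083,10),(451,-3,18,None,10),(451,-3,120,None,10),(560.7,-120,120,None,10),(560.7,-120,27,None,10))
E
```

```text
now t=33.3 [605.4 239.6 135.5] 0.139 q [ 0.68  0.39 -0.16 -0.   -1.02  1.03] w 0.0655572910878471
(451, -3, 130, 0.083, 10) rows 10 -> [np.float64(-18.1), np.float64(22.35), np.float64(0.55)] 0.0056
(451, -3, 18, None, 10) rows 10 -> [np.float64(0.0), np.float64(-0.0), np.float64(11.2)] 0.0
(451, -3, 120, None, 10) rows 10 -> [np.float64(0.0), np.float64(-0.0), np.float64(-10.2)] 0.0
(560.7, -120, 120, None, 10) rows 10 -> [np.float64(9.96), np.float64(12.57), np.float64(-0.0)] 0.0
(560.7, -120, 27, None, 10) rows 10 -> [np.float64(0.0), np.float64(-0.0), np.float64(9.3)] 0.0
```

Request:
servo_tool:
  series:
    - [[-18.1,22.35,0.5,0.0056],[-18.1,22.35,0.5,0.0056],[-18.1,22.35,0.5,0.0056],[-18.1,22.35,0.5,0.0056],[-18.1,22.35,0.5,0.0056],[-18.1,22.35,0.5,0.0056],[-18.1,22.35,0.5,0.0056],[-18.1,22.35,0.5,0.0056],[-18.1,22.35,0.5,0.0056],[-18.1,22.35,0.5,0.0056]]
  claw: -1
  grip_force: 15

```text
t: 34.15
eef_pos: [0.4501, -0.0039, 0.1305]
ee_rot: [3.141, 0.001, 0.083]
force: [1.1, -0.7, -0.0]
width: 0.0875
gripper_force: 0.0
```

Request:
servo_tool:
  series:
    - [[0,0,0,0],[0,0,15,0],[0,0,20,0],[0,0,20,0],[0,0,20,0],[0,0,15,0],[0,0,12,0],[0,0,7,0],[0,0,3,0],[0,0,0,0]]

```text
t: 34.98
eef_pos: [0.4511, -0.0028, 0.0185]
ee_rot: [3.141, 0.001, 0.083]
force: [-0.5, -1.0, -0.6]
width: 0.0877
gripper_force: 0.0
```

Request:
servo_tool:
  series:
    - [[0,0,0,0],[0,0,0,0],[0,0,0,0],[0,0,0,0],[0,0,0,0],[0,0,0,0],[0,0,0,0],[0,0,0,0],[0,0,0,0],[0,0,0,0]]
  claw: 1

```text
t: 35.82
eef_pos: [0.4516, -0.0026, 0.0192]
ee_rot: [-3.142, -0.0, 0.083]
force: [-0.4, 1.2, 4.2]
width: 0.044
gripper_force: 15.0
```

Request:
servo_tool:
  series:
    - [[0,0,-2,0],[0,0,-5,0],[0,0,-8,0],[0,0,-12,0],[0,0,-15,0],[0,0,-15,0],[0,0,-15,0],[0,0,-15,0],[0,0,-10,0],[0,0,0,0]]

```text
t: 36.65
eef_pos: [0.4528, -0.0023, 0.1188]
ee_rot: [-3.141, -0.004, 0.084]
force: [0.6, 0.1, -0.4]
width: 0.0442
gripper_force: 15.0
```

```bash
python3 - <<'E'
from h import *
plan((560.7,-120,110,.083,10)); save('wrist','w8.png')
K,R,t=cal('wrist')
eyes.grab_frame('side'); print([(np.round(r['position'],3).tolist(),round(r['conf'],2)) for r in recognise('side','spool_a_center')])
E
```

```text
now t=36.6 [452.8  -2.3 118.8] 0.084 q [ 0.43  0.09 -0.61  0.   -0.86  1.22] w 0.0442354851424141
(560.7, -120, 110, 0.083, 10) rows 10 -> [np.float64(9.77), np.float64(12.62), np.float64(0.88)] 0.0001
[([0.439, -0.017, 0.123], 0.56)]
```

View pics/w8.png

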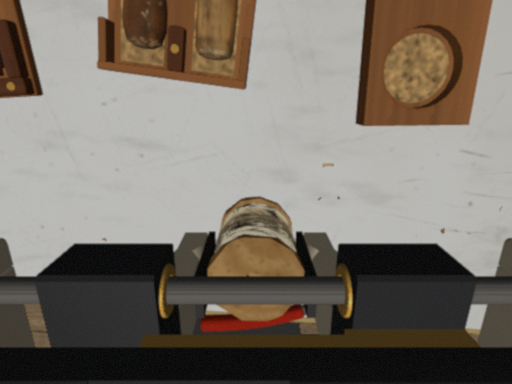

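```bash
python3 - <<'E'
from h import *
K,R,t=cal('wrist'); s=telemetry.get_state(); p=np.array(s['eef_pos']);print(p)
for dz in (.0365,-.0185):
    for dx in (-.0225,0,.0225):
        c=R@(p+[dx,dx*.083,dz])+t; print(dz,dx,(K@c/c[2])[:2].round(0))
E
```

```text
[ 0.45113178 -0.00279793  0.11597141]
0.0365 -0.0225 [257. 323.]
0.0365 0 [257. 282.]
0.0365 0.0225 [257. 236.]
-0.0185 -0.0225 [256. 262.]
-0.0185 0 [256. 230.]
-0.0185 0.0225 [256. 195.]
```

The spool hangs upright: the projected rim rows match what is seen at (257,275). One well is visible at (418,67).

Request:
servo_tool:
  series:
    - [[9.8,12.6,0,0],[9.8,12.6,0,0],[9.8,12.6,0,0],[9.8,12.6,0,0],[9.8,12.6,0,0],[9.8,12.6,0,0],[9.8,12.6,0,0],[9.8,12.6,0,0],[9.8,12.6,0,0],[9.8,12.6,0,0]]

```text
t: 37.63
eef_pos: [0.5594, -0.1208, 0.1147]
ee_rot: [-3.142, 0.002, 0.083]
force: [-0.5, -0.0, -1.0]
width: 0.0443
gripper_force: 15.0
```

Request:
servo_tool:
  series:
    - [[0,0,10,0],[0,0,15,0],[0,0,15,0],[0,0,12,0],[0,0,5,0],[0,0,0,0],[0,0,0,0],[0,0,0,0],[0,0,0,0],[0,0,0,0]]

```text
t: 38.47
eef_pos: [0.56, -0.12, 0.0598]
ee_rot: [-3.142, -0.001, 0.083]
force: [0.6, -0.1, 0.2]
width: 0.0442
gripper_force: 15.0
```

```bash
python3 - <<'E'
from h import *
plan((560.7,-120,27,.083,10)); save('wrist','w9.png')
E
```

```text
now t=38.5 [ 560.  -120.    59.8] 0.083 q [ 0.13  0.35 -0.42  0.   -0.79  1.52] w 0.04422405033000748
(560.7, -120, 27, 0.083, 10) rows 10 -> [np.float64(0.07), np.float64(0.0), np.float64(3.28)] 0.0
```

View pics/w9.png

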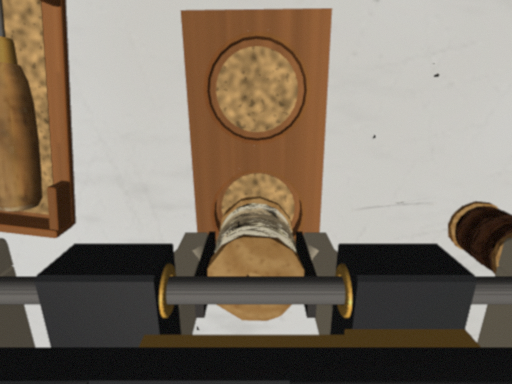

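The spool is centred on the stand axis (column 257). The far well is at (257,88), and the brown spool is at the right edge.

```bash
python3 - <<'E'
from h import *
w=ray('wrist',[[257,88],[257,37],[257,139]],.022)[:,:2]*1000; print(w.round(1), w[0]-80*np.array([np.cos(.083),np.sin(.083)]))
E
```

```text
[[ 642.8 -113.6]
 [ 670.2 -111.3]
 [ 612.8 -116.2]] [ 563.12055042 -120.24897163]
```

Request:
servo_tool:
  series:
    - [[0.7,0,8,0],[0,0,8,0],[0,0,6,0],[0,0,5,0],[0,0,3,0],[0,0,2,0],[0,0,0.5,0],[0,0,0,0],[0,0,0,0],[0,0,0,0]]

```text
t: 39.35
eef_pos: [0.56, -0.1201, 0.0271]
ee_rot: [3.141, 0.0, 0.084]
force: [-4.0, 1.7, 8.4]
width: 0.0441
gripper_force: 15.0
```

Request:
servo_tool:
  series:
    - [[0,0,0,0],[0,0,0,0],[0,0,0,0],[0,0,0,0],[0,0,0,0],[0,0,0,0],[0,0,0,0],[0,0,0,0],[0,0,0,0],[0,0,0,0]]
  claw: -0.8

```text
t: 40.18
eef_pos: [0.5603, -0.1201, 0.0266]
ee_rot: [3.142, -0.0, 0.083]
force: [-0.5, 0.6, -0.1]
width: 0.0785
gripper_force: 0.0
```

Request:
servo_tool:
  series:
    - [[0,0,-5,0],[0,0,-10,0],[0,0,-12,0],[0,0,-15,0],[0,0,-15,0],[0,0,-15,0],[0,0,-15,0],[0,0,-15,0],[0,0,-5,0],[0,0,0,0]]

```text
t: 41.02
eef_pos: [0.5613, -0.12, 0.1358]
ee_rot: [3.141, -0.004, 0.083]
force: [0.1, -0.8, -0.1]
width: 0.079
gripper_force: 0.0
```

```bash
python3 - <<'E'
from h import *
plan((556,-281,130,.083,10),(556,-281,18,None,10)); 
eyes.grab_frame('wrist'); print(rect('wrist','spool_b_center',.05))
eyes.grab_frame('top'); print(rect('top','spool_b_center',.05),rect('top','spool_a_center',.063),[(np.round(r['position'],3).tolist(),round(r['conf'],2)) for r in recognise('top','spool_a_center')+recognise('top','spool_b_center')])
E
```

```text
now t=41.0 [ 561.3 -120.   135.8] 0.083 q [ 0.13  0.27 -0.34  0.   -0.96  1.52] w 0.07896117593969301
(556, -281, 130, 0.083, 10) rows 10 -> [np.float64(-1.87), np.float64(16.0), np.float64(0.58)] 0.0
(556, -281, 18, None, 10) rows 10 -> [np.float64(0.0), np.float64(-0.0), np.float64(11.2)] 0.0
(0.64, 565.9, -270.3, 68.0, 39.4, np.float64(1.0))
(0.79, 555.7, -281.0, 51.2, 35.9, np.float64(-0.82)) (0.73, 544.4, -117.0, 38.5, 24.5, np.float64(1.542)) [([0.547, -0.123, 0.063], 0.45), ([0.554, -0.281, 0.047], 0.56)]
```

Request:
servo_tool:
  series:
    - [[-1.5,16.3,0.5,0],[-1.5,16.3,0.5,0],[-1.5,16.3,0.5,0],[-1.5,16.3,0.5,0],[-1.5,16.3,0.5,0],[-1.5,16.3,0.5,0],[-1.5,16.3,0.5,0],[-1.5,16.3,0.5,0],[-1.5,16.3,0.5,0],[-1.5,16.3,0.5,0]]
  claw: -1

```text
t: 42.2
eef_pos: [0.5586, -0.2845, 0.1278]
ee_rot: [-3.141, 0.001, 0.083]
force: [-0.7, -0.8, -0.3]
width: 0.0876
gripper_force: 0.0
```

```bash
python3 - <<'E'
from h import *
plan((558,-284,18,.083,10)); save('wrist','w10.png'); 
m=trace('wrist','spool_b_center'); K,R,t=cal('wrist')
for r in m[:2]:
    ys,xs=np.nonzero(r['mask']); print(r['conf'],xs.min(),xs.max(),ys.min(),ys.max())
s=telemetry.get_state(); p=np.array(s['eef_pos'])
for z in (.05,0):
    for dx in (-.02,0,.02):
        c=R@(np.array([.558+dx,-.284+.083*dx,z]))+t; print(z,dx,(K@c/c[2])[:2].round(0))
E
```

```text
now t=42.2 [ 558.6 -284.5  127.8] 0.083 q [-0.16  0.36 -0.23 -0.   -0.99  1.81] w 0.08755200590386393
(558, -284, 18, 0.083, 10) rows 10 -> [np.float64(-0.06), np.float64(-0.06), np.float64(10.98)] 0.0
0.63 233 281 161 222
0.05 -0.02 [254. 222.]
0.05 0 [254. 199.]
0.05 0.02 [254. 174.]
0 -0.02 [254. 201.]
0 0 [254. 181.]
0 0.02 [254. 160.]
```

View pics/w10.png

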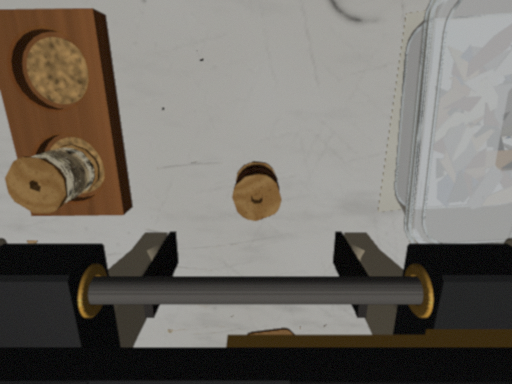

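The brown spool is at (257,197), which matches the prediction for (558,−284). The larger spool stands upright in the near well at (60,180).

Request:
servo_tool:
  series:
    - [[0,0,10,0],[0,0,18,0],[0,0,20,0],[0,0,20,0],[0,0,16,0],[0,0,12,0],[0,0,9,0],[0,0,4,0],[0,0,0,0],[0,0,0,0]]

```text
t: 43.13
eef_pos: [0.5593, -0.2837, 0.0199]
ee_rot: [3.141, -0.0, 0.084]
force: [0.0, -0.4, 0.5]
width: 0.0878
gripper_force: 0.0
```

Request:
servo_tool:
  series:
    - [[0,0,0,0],[0,0,0,0],[0,0,0,0],[0,0,0,0],[0,0,0,0],[0,0,0,0],[0,0,0,0],[0,0,0,0],[0,0,0,0],[0,0,0,0]]
  claw: 1

```text
t: 43.97
eef_pos: [0.5589, -0.2838, 0.0196]
ee_rot: [3.142, -0.0, 0.083]
force: [-0.3, -0.5, 0.1]
width: 0.0392
gripper_force: 15.0
```

Request:
servo_tool:
  series:
    - [[0,0,-2,0],[0,0,-5,0],[0,0,-10,0],[0,0,-15,0],[0,0,-18,0],[0,0,-20,0],[0,0,-20,0],[0,0,-20,0],[0,0,-10,0],[0,0,0,0]]

```text
t: 44.8
eef_pos: [0.5605, -0.2842, 0.1431]
ee_rot: [3.14, -0.005, 0.084]
force: [0.8, -0.9, -0.5]
width: 0.0392
gripper_force: 15.0
```

```bash
python3 - <<'E'
from h import *
plan((641,-113.3,138,.083,10),(641,-113.3,28,None,10))
eyes.grab_frame('wrist'); print(rect('wrist','spool_a_center',.063))
for r in trace('wrist','spool_b_center')[:2]:
    ys,xs=np.nonzero(r['mask']); print(r['conf'],xs.min(),xs.max(),ys.min(),ys.max())
K,R,t=cal('wrist'); p=np.array(telemetry.get_state()['eef_pos'])
for dz in (.032,-.018):
    for dx in (-.02,.02):
        c=R@(p+[dx,dx*.083,dz])+t; print(dz,dx,(K@c/c[2])[:2].round(0))
E
```

```text
now t=44.8 [ 560.5 -284.2  143.1] 0.084 q [-0.16  0.34 -0.21  0.   -1.01  1.81] w 0.03923503198324553
(641, -113.3, 138, 0.083, 10) rows 10 -> [np.float64(9.45), np.float64(-16.36), np.float64(0.51)] 0.0001
(641, -113.3, 28, None, 10) rows 10 -> [np.float64(0.0), np.float64(-0.0), np.float64(11.0)] 0.0
(0.71, 566.6, -132.6, 71.1, 43.0, np.float64(-0.965))
0.97 214 296 201 309
0.032 -0.02 [256. 312.]
0.032 0.02 [256. 237.]
-0.018 -0.02 [256. 259.]
-0.018 0.02 [256. 199.]
```

Request:
servo_tool:
  series:
    - [[9.5,-16.4,0,0],[9.5,-16.4,0,0],[9.5,-16.4,0,0],[9.5,-16.4,0,0],[9.5,-16.4,0,0],[9.5,-16.4,0,0],[9.5,-16.4,0,0],[9.5,-16.4,0,0],[9.5,-16.4,0,0],[9.5,-16.4,0,0]]

```text
t: 45.78
eef_pos: [0.6393, -0.1115, 0.1377]
ee_rot: [-3.141, 0.003, 0.083]
force: [-0.1, -1.1, 0.1]
width: 0.0395
gripper_force: 15.0
```

Request:
servo_tool:
  series:
    - [[0,0,5,0],[0,0,15,0],[0,0,20,0],[0,0,20,0],[0,0,15,0],[0,0,5,0],[0,0,0,0],[0,0,0,0],[0,0,0,0],[0,0,0,0]]

```text
t: 46.62
eef_pos: [0.6407, -0.1125, 0.0607]
ee_rot: [3.141, -0.002, 0.083]
force: [0.5, -0.7, -0.3]
width: 0.0397
gripper_force: 15.0
```

```bash
python3 -c "
from h import *
plan((641,-113.3,28,.083,10))"
```

```text
now t=46.6 [ 640.7 -112.5   60.7] 0.083 q [ 0.13  0.46 -0.24  0.   -0.87  1.53] w 0.03972318949839863
(641, -113.3, 28, 0.083, 10) rows 10 -> [np.float64(0.03), np.float64(0.08), np.float64(3.27)] 0.0
```

Request:
servo_tool:
  series:
    - [[0,0.8,8,0],[0,0,8,0],[0,0,6,0],[0,0,5,0],[0,0,3,0],[0,0,2,0],[0,0,0.7,0],[0,0,0,0],[0,0,0,0],[0,0,0,0]]

```text
t: 47.45
eef_pos: [0.6396, -0.1133, 0.0276]
ee_rot: [3.141, 0.001, 0.083]
force: [-3.8, 1.3, 7.2]
width: 0.0393
gripper_force: 15.0
```

Request:
servo_tool:
  series:
    - [[0,0,0,0],[0,0,0,0],[0,0,0,0],[0,0,0,0],[0,0,0,0],[0,0,0,0],[0,0,0,0],[0,0,0,0],[0,0,0,0],[0,0,0,0]]
  claw: -0.8

```text
t: 48.28
eef_pos: [0.64, -0.1133, 0.0269]
ee_rot: [3.142, 0.0, 0.083]
force: [-0.9, -0.4, -0.1]
width: 0.0791
gripper_force: 0.0
```

Request:
servo_tool:
  series:
    - [[0,0,-5,0],[0,0,-10,0],[0,0,-15,0],[0,0,-20,0],[0,0,-25,0],[0,0,-25,0],[0,0,-25,0],[0,0,-25,0],[0,0,-25,0],[0,0,-20,0]]

```text
t: 49.12
eef_pos: [0.6404, -0.1134, 0.2255]
ee_rot: [3.141, -0.003, 0.083]
force: [0.1, -0.0, 1.0]
width: 0.0787
gripper_force: 0.0
```

Request:
servo_tool:
  series:
    - [[-15,15,0,0],[-15,15,0,0],[-15,15,0,0],[-15,15,0,0],[-15,15,0,0],[-15,15,0,0],[-15,15,0,0],[-15,15,0,0],[0,0,0,0],[0,0,0,0]]

```text
t: 49.95
eef_pos: [0.5285, -0.2441, 0.2217]
ee_rot: [-3.141, 0.001, 0.081]
force: [0.3, 0.1, -0.3]
width: 0.0789
gripper_force: 0.0
```

```bash
python3 - <<'E'
from h import *
plan()
for n in ('top','wrist'):
  eyes.grab_frame(n)
  for k,z in [('stitch_awl_grip',.023),('peg_awl_grip',.023),('stone_center',.035),('spool_a_center',.063),('spool_b_center',.058)]:
    print(n,k,rect(n,k,z),[(np.round(r['position'],3).tolist(),round(r['conf'],2)) for r in recognise(n,k)[:2]])
E
```

```text
now t=50.0 [ 528.5 -244.1  221.7] 0.081 q [-0.1   0.21 -0.21 -0.   -1.16  1.75] w 0.07890014628424442
top stitch_awl_grip None []
top peg_awl_grip None []
top stone_center (0.89, 601.0, 236.2, 153.9, 58.4, np.float64(0.113)) [([0.621, 0.245, 0.034], 0.69)]
top spool_a_center (0.48, 557.6, -110.1, 50.6, 20.6, np.float64(-0.156)) []
top spool_b_center (0.6, 630.8, -122.8, 47.2, 19.5, np.float64(-0.315)) [([0.631, -0.122, 0.054], 0.65)]
wrist stitch_awl_grip None []
wrist peg_awl_grip (0.76, 604.9, 26.4, 102.8, 22.7, np.float64(-0.163)) [([0.597, 0.022, 0.026], 0.71)]
wrist stone_center (0.42, 605.3, 17.5, 99.6, 21.9, np.float64(-0.163)) []
wrist spool_a_center (0.6, 561.1, -127.1, 58.6, 44.2, np.float64(-1.339)) [([0.569, -0.122, 0.061], 0.92)]
wrist spool_b_center (0.88, 638.8, -119.8, 50.9, 37.7, np.float64(1.512)) [([0.642, -0.117, 0.058], 0.71)]
```

Request:
servo_tool:
  series:
    - [[-15,35,0,0],[-15,35,0,0],[-15,35,0,0],[-15,35,0,0],[-15,35,0,0],[-15,35,0,0],[-15,35,0,0],[-15,35,0,0],[-5,20,0,0],[0,0,0,0]]

```text
t: 51.88
eef_pos: [0.4288, -0.556, 0.2206]
ee_rot: [-3.141, 0.001, 0.079]
force: [0.1, 0.4, -0.4]
width: 0.0789
gripper_force: 0.0
```

```bash
python3 - <<'E'
from h import *
plan()
n='top'
for i in (0,):
  eyes.grab_frame(n)
  for k,z in [('stitch_awl_grip',.023),('peg_awl_grip',.023),('stone_center',.035),('spool_a_center',.063),('spool_b_center',.058)]:
    print(n,k,rect(n,k,z),[(np.round(r['position'],3).tolist(),round(r['conf'],2)) for r in recognise(n,k)[:2]])
K,R,t=cal('top')
for p in [(.606,.0935,.0235),(.603,.037,.023),(.561,-.1197,.063),(.641,-.113,.058)]:
    c=R@np.array(p)+t; print(p,(K@c/c[2])[:2].round(1))
E
```

```text
now t=51.9 [ 428.8 -556.   220.6] 0.079 q [-0.64  0.41  0.07  0.   -1.24  2.29] w 0.07890908402260206
top stitch_awl_grip (0.96, 615.4, 87.1, 109.9, 28.0, np.float64(0.001)) [([0.603, 0.087, 0.031], 0.58)]
top peg_awl_grip (0.98, 608.5, 34.8, 104.6, 30.6, np.float64(-0.007)) [([0.599, 0.034, 0.034], 0.96)]
top stone_center (0.58, 599.8, 234.4, 156.8, 58.5, np.float64(0.113)) [([0.602, 0.236, 0.033], 0.84)]
top spool_a_center (0.61, 555.4, -120.9, 51.6, 41.0, np.float64(-0.031)) [([0.557, -0.121, 0.06], 0.73)]
top spool_b_center (0.79, 634.2, -114.0, 48.1, 36.9, np.float64(-0.031)) [([0.634, -0.115, 0.056], 0.75)]
(0.606, 0.0935, 0.0235) [192.  156.5]
(0.603, 0.037, 0.023) [214.1 157. ]
(0.561, -0.1197, 0.063) [276.9 168.2]
(0.641, -0.113, 0.058) [273.  136.8]
```

```bash
python3 -c "
from station import ticket
print(ticket.job_done())"
```

```text
the job is handed in; nothing more can be done
None
```

I put both awls in the cradle lanes, the stone in its holder and both spools in their wells. Everything was released, and I handed the job in at about 52 s; no verdict came back, but the last top-camera check showed each item in place.

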